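# Rinse the fallen dosing cup

### The job

The steel dosing cup lies on its side on the rubber bar mat. Turn it over to stand mouth-down on the bare worktop and let go; then take it afresh, press it mouth-down on the middle of the rinser's blue sprung star until the star is fully down, and keep it down for two seconds. Finally stand the cup mouth-down on the empty half of the wooden draining tray and let go, without disturbing the mug there or the other things.

Things in the scene. Friction and masses are not known exactly. Their poses are not given: they have to be found in the camera images.
- cup_center (a point): centre (on the axis, half-way up) of the dosing cup: plain round steel cup, no handle, 58 mm outside diameter, straight sides, 52 mm tall, 0.11 kg; grip it across its diameter. Its z axis points from the closed base to the open mouth: level at the start (centre about 32 mm above the worktop, mouth roughly towards the robot), straight down when it stands mouth-down, the centre then 26 mm above the surface.
- bar_mat: black rubber mat 100 x 120 x 3 mm, fixed; origin at the centre of its underside. The cup lies at its middle at the start, cradled between two low round ribs (8 mm high, 72 mm long, 32 mm apart) along the mat's x; the cup's mouth points along the mat's -x. Just beyond the mat, on the far side from the robot and straight ahead of it, lies a patch of bare worktop.
- star_rest (a point): middle of the star's top face when up, 38 mm above the worktop (does not move with the star). The rinser is a fixed low square steel drain box, 170 x 170 x 21 mm; the blue plastic star over it (six spokes and a ring, 88 mm across) has a brass nozzle in the middle (14 mm wide, 6 mm proud) that goes inside the cup's mouth.
- star (a joint): how far the star is pressed down, in m: 0 up, 0.010 fully down. It springs back; it takes 4 N to start and 12 N to reach the bottom.
- tray: wooden draining tray, 140 (x) by 280 (y) mm, fixed; origin at the centre of its underside; its board is 8 mm thick, with 6 mm high rims, 5 mm wide, along its two long edges only. The half towards its +y carries an upside-down mug, the half towards its -y is empty.
- tray_spot (a point): centre of the tray's empty half, on the board's top, 8 mm above the worktop, 65 mm from the tray's centre; axes as the tray's.
- drained_mug: small white mug with a pink band, standing upside-down on the tray, 60 x 87 x 56 mm high; origin at the centre of its underside. Leave it alone.
- glass: clear glass, 63 mm across, 88 mm tall, origin at the centre of its underside. Leave it alone.
- cocoa: white cocoa shaker, 66 mm across, 97 mm tall, origin at the centre of its underside. Leave it alone.
- tape: roll of beige tape lying flat, 98 mm across, 25 mm high, origin at the centre of its underside. Leave it alone.
- tamp: tamper with wooden handle, 58 mm across, 86 mm tall, origin at the centre of its underside. Leave it alone.
Mind the look-alikes: they are no part of the job. Leave any red look-alike of the part that bears cup_center alone.

How it is judged:
By the outcome, as a careful person would: the job done as asked, in the order asked, and still so for the second after the job is handed in, with the robot touching nothing.
It also fails if it takes over 67 s, if anything falls off the work surface, if the arm or the gripper's body presses on something with over 40 N, if the wrist force passes 120 N, or if a joint passes its speed limit or range.

### The arm

A 6-joint arm with a two-finger parallel gripper is mounted at the origin on a cart in front of the work surface, level with it; the furniture and walls round the work are solid. World frame = base frame: x ahead of the robot, y to its left, z up, the work surface at z = 0. Lengths are in m, angles in rad, forces in N, time in s.
With the tool pointing down it reaches from about 0.25 to 0.725 m from the base axis. Payload 4 kg.
Tool frame: the origin (TCP) lies midway between the tips of the shut fingers; the grasp point (between the pads) lies 19 mm behind it (bot.grip_point_offset is the distance from the TCP to the grasp point, in m); z points along the fingers, y is the line along which they close (so a half turn about z gives the same grasp; the last joint's range is limited). The gripper opens to 85 mm and grips with 20 to 120 N. Pads are 22 mm wide; open, the fingers measure 114 mm over their backs; the gripper's body (76 mm by 85 mm) begins 54 mm behind the grasp point. The pads swing forward as they close: fully open they stand 13 mm farther back than shut.
Start: joints at [1.258, 0.241, 0.005, 1.335, 0, 1.571], TCP at [0.154, 0.476, 0.231] pointing down, gripper open.
Joint ranges: [-2.72, 2.72], [-1.05, 1.87], [-1.09, 1.28], [-1.99, 2.15], [-1.42, 1.44], [-3.14, 3.14]. Speed limits (rad/s): [2.79, 2.79, 3.14, 3.14, 3.14, 3.14].

### API

Orientations are given as a unit quaternion [x, y, z, w].
In Python, from workcell import bot gives the robot as it stands.
- The arm moves only by the tool step_arm, never from a script. Its argument "targets" is text: rows parted by semicolons, each of 7 numbers parted by spaces: the opening, from -1 (shut) to 1 (fully open), so that 0 is half open, then the shift along the world's x, y, z normalised to -1 to 1, where 1 is 0.5 m, then the turn, a rotation vector about the world's x, y, z normalised to -1 to 1, where 1 is pi/4 rad. In form: gripper x y z wx wy wz; .... A call has 1 to 10 rows; each row is the pose to reach, as a shift and turn from the pose commanded when the call began; what a row does not reach only later rows make up. A row lasts 1/12 s, in which the tool goes at most 41.7 mm and 7.16 degrees, less where a joint would pass 70% of its speed; a pose out of reach is approached as far as the arm can. A call with a number of a shift or a turn outside -1 to 1 is refused whole. A call with a gripper value outside its range is refused whole. The fingers move at their own pace and stop on an object; the grip force is fixed at half the most. Time passes only in rows, so rows that repeat a pose let the fingers close. It gives the time, the measured TCP pose, the force, the opening and the grip force at its end, in the units of the state.
- bot.get_obs(): the state, without advancing time (a new reading comes with each control period).
- bot.camera(name): name is "scene" or "side" or "wrist"; returns the picture (384x512x3 uint8, red, green, blue); there is no depth.
- bot.camera_info(name): a dict with "vertical_fov" (degrees; the focal length in pixels is half the picture's height over the tangent of half this angle, whatever the lens; pixels are square), "cx", "cy" (the principal point, pixels), "pose" (4x4, takes a point from camera to world coordinates). Camera axes: x right, y up, looking along -z (the intrinsics and any distortion apply to the point x, -y, -z); pixel columns grow to the right and rows downward; lengths in m; the calibration is good to about 2 mm. A picture is of the moment at which its call begins: read the wrist's pose just before it. camera_info takes no time and is no camera call; for the wrist camera it gives the pose at the moment of the call.
- bot.job_done(): hands the job in; it is judged then, once.
The state is a dict: "clock": time; "joint_pos": joint angles; "joint_vel": joint speeds; "tau": joint torques, N m; "eef_pos": TCP position; "tool_rot": TCP orientation; "ft_force": force on the tool from outside, world axes, zero at the start; "ft_torque": the same for the moment, N m; "grip_width": finger opening in m; "grasp_force": force on a finger pad.
Only numpy, scipy, OpenCV 4.12 (cv2) and the standard library are available. Lean on these libraries where they do the work, as an engineer would, in place of code of your own. Each camera call takes 0.05 s, during which the arm holds its last target. There are 200 camera calls.

## Working session

There is one attempt and no reset: what is moved stays moved. The work goes in short steps, Python scripts to look and compute and a tool call to move; the robot and the scene stay as the last step left them, time stands still between calls to the robot, and variables do not carry over. Pictures are saved under pics/ and viewed, at most 10 in all, crops included, and the job is handed in when it is done.

Besides the shell and the picture viewer there is one more tool, called after "Call:" as a command line: name --argument value ..., lists and objects as JSON in quotes. step_arm: Moves the arm, as the interface text tells. Scaled input: -1 to 1 covers 0.5 m each way for a shift and pi/4 rad each way for a turn. Its arguments: {"type":"object","properties":{"targets":{"type":"string"}},"required":["targets"]}

```bash
mkdir -p pics; cat > h.py <<'E'
from workcell import bot
import numpy as np, cv2
def snap(n,f):
    i=bot.camera_info(n); im=bot.camera(n); cv2.imwrite(f'pics/{f}.png',im[:,:,::-1]); np.save(f'pics/{f}.npy',im)
    np.save(f'pics/{f}_i.npy',i,allow_pickle=True); return im,i
def load(f): return np.load(f'pics/{f}.npy'),np.load(f'pics/{f}_i.npy',allow_pickle=True).item()
def foc(i): return 192/np.tan(np.radians(i['vertical_fov'])/2)
def toW(i,u,v,z):
    f=foc(i); T=np.array(i['pose']); d=T[:3,:3]@np.array([(u-i['cx'])/f,-(v-i['cy'])/f,-1]); o=T[:3,3]
    return o+d*(z-o[2])/d[2]
def toP(i,p):
    f=foc(i); T=np.array(i['pose']); c=T[:3,:3].T@(np.array(p)-T[:3,3]); return i['cx']+f*c[0]/-c[2], i['cy']-f*c[1]/-c[2]
E
python3 - <<'E'
from h import *
print(bot.get_obs())
a,i=snap('scene','s0');b,j=snap('side','d0');c,k=snap('wrist','w0')
print(i,j,k)
cv2.imwrite('pics/sd0.png',np.vstack([cv2.resize(x,(400,300)) for x in (b,c)])[:,:,::-1])
cv2.imwrite('pics/s0b.png',cv2.resize(a,(800,600))[:,:,::-1])
E
```

```text
{'clock': 0.0, 'joint_pos': array([ 1.25802689e+00,  2.41467294e-01,  3.70111135e-03,  1.33518358e+00,
       -4.70930602e-06,  1.57080068e+00]), 'joint_vel': array([ 4.25850043e-05, -1.60762168e-03, -1.38135530e-03,  2.59725491e-04,
       -2.46391121e-03, -5.73024607e-04]), 'tau': array([ 3.49055163e-04, -3.72316754e+01,  2.52408010e+01,  1.71461591e-02,
        3.70648419e-07, -1.14671784e-05]), 'eef_pos': array([0.1536526 , 0.47513536, 0.23037701]), 'tool_rot': array([ 1.55750128e-01,  9.87795899e-01, -1.06394748e-03, -1.65368797e-04]), 'ft_force': array([-0.27294846,  0.11721248,  0.59784291]), 'ft_torque': array([0.04099565, 0.02126129, 0.04258582]), 'grasp_force': 0.0, 'grip_width': 0.08562622692895552}
{'vertical_fov': 46.73042908294575, 'cx': 263.4923634162593, 'cy': 188.17712904363842, 'pose': array([[ 0.5183887 ,  0.49044243, -0.70052793, -0.56273654],
       [-0.85500949,  0.31184814, -0.41437847, -0.66181741],
       [ 0.01522955,  0.81376714,  0.58099148,  1.02337718],
       [ 0.        ,  0.        ,  0.        ,  1.        ]])} {'vertical_fov': 57.073457841677374, 'cx': 258.4030977714218, 'cy': 195.2278067954285, 'pose': array([[ 0.96385486,  0.13067594, -0.23218013,  0.29152108],
       [-0.26636256,  0.453333  , -0.85061165, -0.99630664],
       [-0.00589956,  0.88171026,  0.4717544 ,  0.5954176 ],
       [ 0.        ,  0.        ,  0.        ,  1.        ]])} {'vertical_fov': 68.52321687383031, 'cx': 251.58136956131594, 'cy': 185.19095080486036, 'pose': array([[ 0.30853106, -0.91446572, -0.26184163,  0.08804235],
       [ 0.95120874,  0.29567168,  0.08820536,  0.49537897],
       [-0.00324162, -0.27628014,  0.96107168,  0.37297836],
       [ 0.        ,  0.        ,  0.        ,  1.        ]])}
```

View pics/s0b.png

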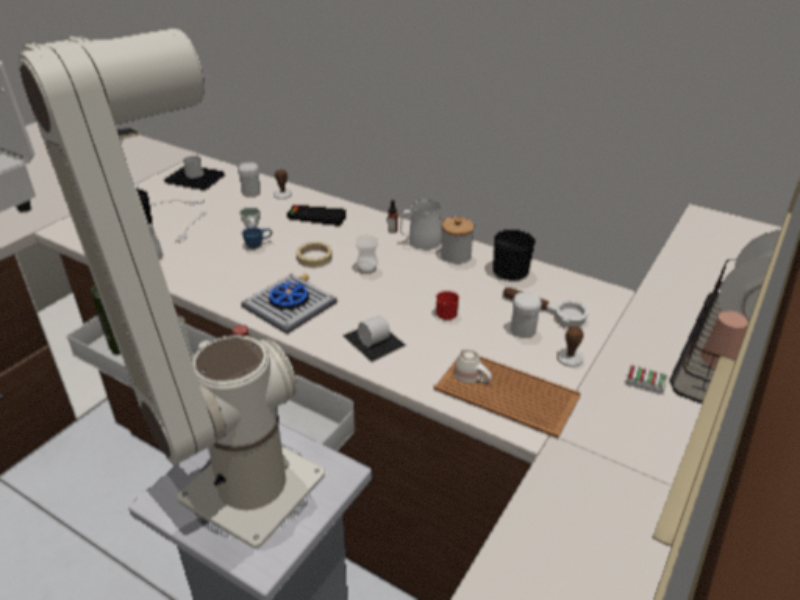

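View pics/sd0.png

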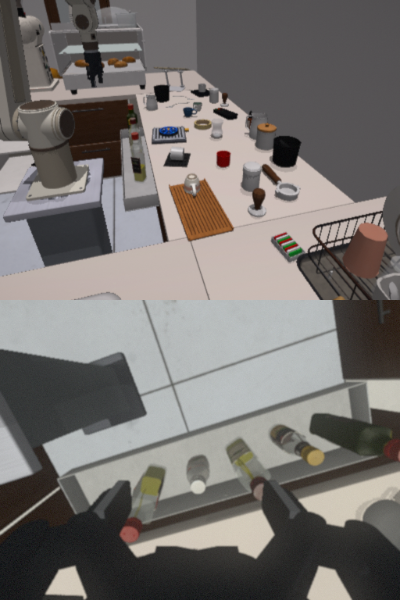

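Cup candidates in the 800-wide scene picture are the steel cup on the black mat at (374,331), the red one at (447,305) and a far pot on a dark mat at (193,165). The first fits: steel, on a ribbed mat, within reach, with the rinser (289,300) and tray (507,393) on either side. I'll confirm it in enlarged crops.

```bash
python3 - <<'E'
from h import *
a,i=load('s0')
def crop(a,u,v,w,h,s): return cv2.resize(a[v:v+h,u:u+w],None,fx=s,fy=s,interpolation=cv2.INTER_CUBIC)
# scene: top: cup & rinser u150-270 v170-235 ; tray u270-380 v215-280
A=crop(a,150,170,130,48,6); A=A[:288]
A=np.vstack([crop(a,150,170,132,70,4),crop(a,250,170,132,115,4)[:,:528]])
b,j=load('d0')
# scale: side img 400->512: 1.28
B=crop(b,185,150,132,165,3.6)
cv2.imwrite('pics/c1.png',crop(a,150,172,130,62,6)[:,:,::-1])
cv2.imwrite('pics/c2.png',B[:600,:,::-1])
for p in [(374,331),(289,295),(507,393),(467,378),(447,313)]: print(p,toW(i,p[0]*.64,p[1]*.64,0.02).round(3))
E
```

```text
(374, 331) [0.475 0.051 0.02 ]
(289, 295) [0.481 0.308 0.02 ]
(507, 393) [ 0.451 -0.297  0.02 ]
(467, 378) [ 0.447 -0.205  0.02 ]
(447, 313) [ 0.626 -0.058  0.02 ]
```

View pics/c1.png

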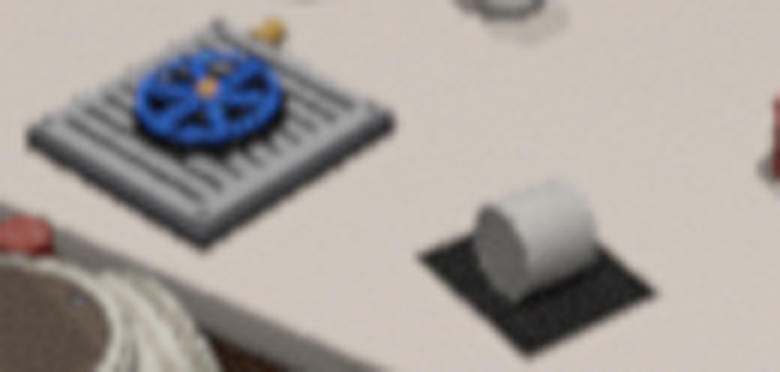

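View pics/c2.png

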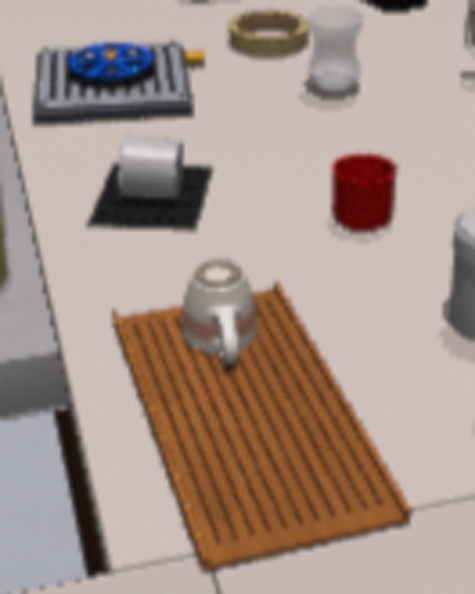

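The enlarged crops confirm it: a steel cup on the black mat (c1, mat corners (418,257), (657,292), (528,355)), mouth end towards the robot. The rinser's brass nozzle is at c1 (208,88). The tray's empty half is nearest in c2, and the mug's handle points towards it. I'll go over the rinser first for a wrist-camera look, then over the cup.

Call:
step_arm --targets "1 0.54 -0.35 0.16 0 0 0.4;1 0.54 -0.35 0.16 0 0 0.4;1 0.54 -0.35 0.16 0 0 0.4;1 0.54 -0.35 0.16 0 0 0.4;1 0.54 -0.35 0.16 0 0 0.4;1 0.54 -0.35 0.16 0 0 0.4;1 0.54 -0.35 0.16 0 0 0.4;1 0.54 -0.35 0.16 0 0 0.4;1 0.54 -0.35 0.16 0 0 0.4;1 0.54 -0.35 0.16 0 0 0.4"

```text
clock: 0.98
eef_pos: [0.4261, 0.2992, 0.3114]
tool_rot: [0.002, 1.0, 0.0, 0.0]
ft_force: [-0.4, 0.7, -0.4]
grip_width: 0.0856
grasp_force: 0.0
```

```bash
python3 - <<'E'
from h import *
snap('wrist','w1')
E
```

Call:
step_arm --targets "1 0.1 -0.5 0 0 0 0;1 0.1 -0.5 0 0 0 0;1 0.1 -0.5 0 0 0 0;1 0.1 -0.5 0 0 0 0;1 0.1 -0.5 0 0 0 0;1 0.1 -0.5 0 0 0 0;1 0.1 -0.5 0 0 0 0;1 0.1 -0.5 0 0 0 0;1 0.1 -0.5 0 0 0 0"

```text
clock: 1.78
eef_pos: [0.4731, 0.0519, 0.3109]
tool_rot: [-0.001, 1.0, 0.0, -0.001]
ft_force: [0.5, 0.8, 0.2]
grip_width: 0.0854
grasp_force: 0.0
```

```bash
python3 - <<'E'
from h import *
o=bot.get_obs();print(o['eef_pos'],o['tool_rot'],o['joint_pos'])
b,_=snap('wrist','w2')
a,_=load('w1')
cv2.imwrite('pics/w12.png',np.hstack([a[:,60:452],b[:,60:452]])[:,:,::-1])
E
```

```text
[0.47305619 0.05193271 0.31088567] [-1.12360376e-03  9.99999097e-01  4.12080288e-04 -6.11864514e-04] [1.08737025e-01 1.73220975e-01 1.25110701e-01 1.52381418e+00
 9.50828545e-04 1.06489280e-01]
```

View pics/w12.png

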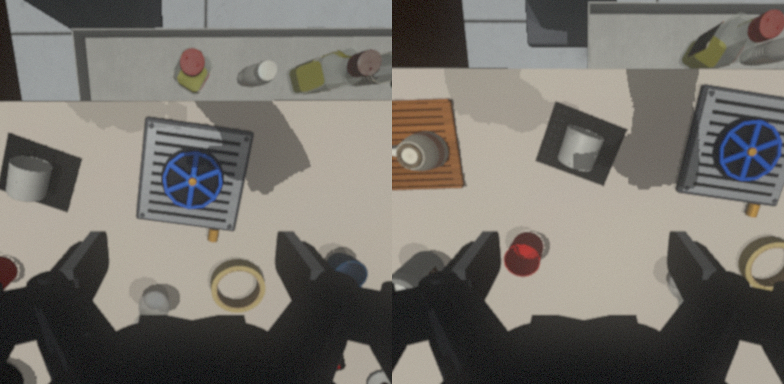

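In w12 the left half shows the star's nozzle at (192,182). The right half shows the cup lying on the mat, whose corners are at (556,103), (627,129), (605,185) and (537,160). The tray's corner edge shows at (463,186).

```bash
python3 - <<'E'
from h import *
a,i=load('w1');b,j=load('w2')
print('nozzle',toW(i,252,182,.044))
# refine mat by threshold
g=b.max(2).astype(int); m=np.zeros_like(g,np.uint8); m[95:195,200:300]=(g[95:195,200:300]<75)
# include cup pixels: hull of mat
n,l,s,c=cv2.connectedComponentsWithStats(m); k=1+np.argmax(s[1:,4]); pts=np.argwhere(l==k)[:,::-1].astype(np.float32)
r=cv2.minAreaRect(pts); print(r); bx=cv2.boxPoints(r)
W=np.array([toW(j,u,v,.003) for u,v in bx]); print(W.round(4)); print('mid',W.mean(0)); 
for q in range(4): d=W[(q+1)%4]-W[q]; print(np.linalg.norm(d).round(4),np.degrees(np.arctan2(d[1],d[0])).round(1))
# star blue blob
bl=((a[:,:,2].astype(int)-a[:,:,0])>60).astype(np.uint8); bl[:140]=0;bl[215:]=0;bl[:,:215]=0;bl[:,290:]=0
p=np.argwhere(bl)[:,::-1].astype(np.float32); e=cv2.minEnclosingCircle(p); print(e, toW(i,*e[0],.038))
# tray in side
sc,si=load('d0')
f=lambda x,y:(185+x/3.6,150+y/3.6)
for q in [(115,318),(280,292),(408,520),(208,568)]: print('tray',toW(si,*f(*q),.014).round(3))
E
python3 - <<'E'
import sys; sys.path.insert(0,'.')
import os; os.chdir('.')
from h import *
b,j=load('w2')
cv2.imwrite('pics/w2c.png',cv2.resize(b[90:200,190:310],None,fx=5,fy=5,interpolation=cv2.INTER_CUBIC)[:,:,::-1])
E
```

```text
nozzle [0.46982024 0.29738779 0.044     ]
((248.18634033203125, 143.87802124023438), (74.81926727294922, 60.11430358886719), 21.25050163269043)
[[ 0.4877 -0.0296  0.003 ]
 [ 0.4007  0.0078  0.003 ]
 [ 0.4414  0.1165  0.003 ]
 [ 0.5332  0.0842  0.003 ]]
mid [0.46573491 0.04472167 0.003     ]
0.0947 156.7
0.1161 69.4
0.0972 -19.4
0.1226 -111.8
((252.0, 180.0), 29.61428451538086) [0.46830586 0.29739589 0.038     ]
tray [ 0.395 -0.166  0.014]
tray [ 0.531 -0.167  0.014]
tray [ 0.537 -0.437  0.014]
tray [ 0.406 -0.442  0.014]
```

View pics/w2c.png

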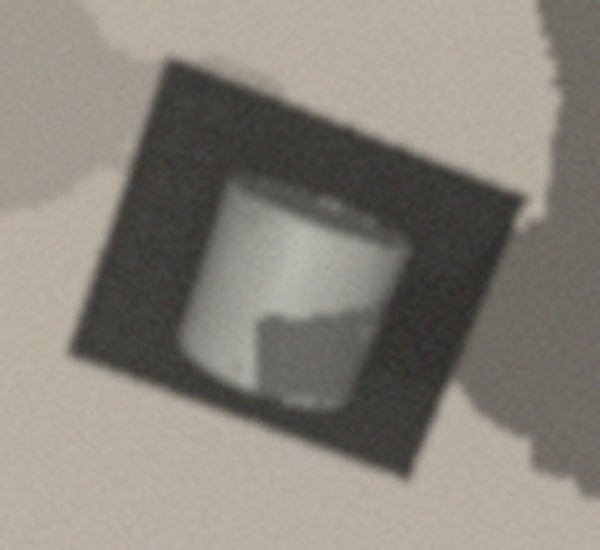

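The crop shows the cup at (293,294), mouth up-left, with mat corners (168,58), (525,200), (410,478) and (72,353).

```bash
python3 - <<'E'
from h import *
b,j=load('w2')
f=lambda x,y:(190+x/5,90+y/5)
W=np.array([toW(j,*f(*q),.003) for q in [(168,58),(525,200),(410,478),(72,353)]]); print(W.round(4),'mid',W.mean(0))
for q in range(4): d=W[(q+1)%4]-W[q]; print(np.linalg.norm(d).round(4),np.degrees(np.arctan2(d[1],d[0])).round(1))
C=np.array([toW(j,*f(*q),.032) for q in [(232,180),(410,250),(350,405),(180,340)]]);print(C.round(4),'cup',C.mean(0))
for q in range(4): d=C[(q+1)%4]-C[q]; print(np.linalg.norm(d).round(4),np.degrees(np.arctan2(d[1],d[0])).round(1))
# silhouette fit of cup at z .032
from scipy.optimize import minimize
t=np.linspace(0,2*np.pi,40)
def hull(x,y,a):
    ax=np.array([np.cos(a),np.sin(a),0]);n=np.array([-np.sin(a),np.cos(a),0]);P=[]
    for s in(-.026,.026):
        for k in t: P.append(toP(j,np.array([x,y,.032])+s*ax+.029*(np.cos(k)*n+np.sin(k)*np.array([0,0,1]))))
    return cv2.convexHull(np.array(P,np.float32))[:,0]
H=hull(W[:,0].mean(),W[:,1].mean(),np.radians(-20)); print((5*(H-np.array([190,90]))).round(0)[::6].tolist())
E
```

```text
[[ 0.3996  0.0069  0.003 ]
 [ 0.4423  0.1182  0.003 ]
 [ 0.5334  0.0839  0.003 ]
 [ 0.4914 -0.0266  0.003 ]] mid [0.46669293 0.0456095  0.003     ]
0.1192 69.0
0.0973 -20.6
0.1182 -110.8
0.0977 159.9
[[0.4342 0.0276 0.032 ]
 [0.4546 0.0802 0.032 ]
 [0.5018 0.0629 0.032 ]
 [0.4817 0.0112 0.032 ]] cup [0.46808544 0.04547348 0.032     ]
0.0565 68.9
0.0504 -20.2
0.0554 -111.3
0.0503 161.0
[[415.0, 242.0], [327.0, 408.0], [242.0, 384.0], [178.0, 348.0], [240.0, 174.0], [305.0, 193.0], [384.0, 224.0]]
```

Call:
step_arm --targets "1 0.104 -0.056 -0.12 0 0 -0.46;1 0.104 -0.056 -0.12 0 0 -0.46;1 0.104 -0.056 -0.12 0 0 -0.46;1 0.104 -0.056 -0.12 0 0 -0.46"

```text
clock: 2.17
eef_pos: [0.5249, 0.0247, 0.248]
tool_rot: [0.178, 0.984, -0.0, -0.003]
ft_force: [-1.1, 0.2, 0.5]
grip_width: 0.0855
grasp_force: 0.0
```

Call:
step_arm --targets "1 0 0 0 0.353 0.935 0;1 0 0 0 0.353 0.935 0;1 0 0 0 0.353 0.935 0;1 0 0 0 0.353 0.935 0;1 0 0 0 0.353 0.935 0;1 0 0 0 0.353 0.935 0;1 0 0 0 0.353 0.935 0;1 0 0 -0.33 0.353 0.935 0;1 0 0 -0.33 0.353 0.935 0;1 0 0 -0.33 0.353 0.935 0"

```text
clock: 3.0
eef_pos: [0.5221, 0.0251, 0.1018]
tool_rot: [0.163, 0.91, 0.069, -0.376]
ft_force: [0.1, 0.2, 0.3]
grip_width: 0.0852
grasp_force: 0.0
```

Call:
step_arm --targets "1 0 0 0 0 0 0;1 0 0 0 0 0 0"

```text
clock: 3.17
eef_pos: [0.52, 0.0249, 0.1006]
tool_rot: [0.164, 0.908, 0.068, -0.38]
ft_force: [0.2, -0.6, 1.3]
grip_width: 0.0854
grasp_force: 0.0
```

```bash
python3 - <<'E'
from h import *
from scipy.spatial.transform import Rotation as R
o=bot.get_obs();M=R.from_quat(o['tool_rot']).as_matrix();print(o['eef_pos'],o['joint_pos'],M.round(3))
E
```

```text
[0.52002222 0.02492206 0.10062657] [-0.06973417  1.01966684  0.70718158  2.03017153  0.20268785  0.20515308] [[-0.657  0.35  -0.668]
 [ 0.246  0.937  0.248]
 [ 0.712 -0.001 -0.702]]
```

Call:
step_arm --targets "1 -0.02 0.009 -0.047 -0.06 -0.165 0;1 -0.02 0.009 -0.047 -0.06 -0.165 0;1 -0.02 0.009 -0.047 -0.06 -0.165 0;1 -0.02 0.009 -0.047 -0.06 -0.165 0"

```text
clock: 3.5
eef_pos: [0.5132, 0.0287, 0.0833]
tool_rot: [0.168, 0.934, 0.058, -0.31]
ft_force: [0.0, -0.8, -0.2]
grip_width: 0.0851
grasp_force: 0.0
```

```bash
cat >> h.py <<'E'
from scipy.spatial.transform import Rotation as R
def st():
    o=bot.get_obs();M=R.from_quat(o['tool_rot']).as_matrix();z=M[:,2]
    print(o['clock'],o['eef_pos'].round(4),o['joint_pos'].round(3),'y',M[:,1].round(3),'z',z.round(3),'tilt',np.degrees(np.arccos(-z[2])).round(1),'yawy',np.degrees(np.arctan2(M[1,1],M[0,1])).round(1),o['ft_force'].round(1),o['grip_width'].round(4),o['grasp_force'].round(1))
    return o,M
E
python3 -c "
from h import *
st()"
```

```text
Traceback (most recent call last):
  File "h.py", line 16, in st
    print(o['clock'],o['eef_pos'].round(4),o['joint_pos'].round(3),'y',M[:,1].round(3),'z',z.round(3),'tilt',np.degrees(np.arccos(-z[2])).round(1),'yawy',np.degrees(np.arctan2(M[1,1],M[0,1])).round(1),o['ft_force'].round(1),o['grip_width'].round(4),o['grasp_force'].round(1))
                                                                                                                                                                                                                                ^^^^^^^^^^^^^^^^^^^^^
AttributeError: 'float' object has no attribute 'round'
```

```bash
sed -i "s/o\['grip_width'\].round(4),o\['grasp_force'\].round(1)/o['grip_width'],o['grasp_force']/" h.py; python3 -c "
from h import *
st()"
```

```text
3.5 [0.5132 0.0287 0.0833] [-0.053  0.878  0.474  1.785  0.185  0.245] y [0.35  0.937 0.005] z [-0.559  0.213 -0.801] tilt 36.7 yawy 69.5 [ 0.  -0.8 -0.2] 0.08514464893352948 0.0
```

Call:
step_arm --targets "1 -0.048 0.018 -0.07 0 0 0;1 -0.048 0.018 -0.07 0 0 0;1 -0.048 0.018 -0.07 0 0 0"

```text
clock: 3.75
eef_pos: [0.4865, 0.0372, 0.0439]
tool_rot: [0.169, 0.932, 0.058, -0.315]
ft_force: [0.8, 0.0, 0.6]
grip_width: 0.0853
grasp_force: 0.0
```

```bash
python3 -c "
from h import *
st()"
```

```text
3.75 [0.4865 0.0372 0.0439] [-0.042  0.87   0.339  1.666  0.191  0.254] y [0.351 0.936 0.001] z [-0.567  0.214 -0.795] tilt 37.3 yawy 69.4 [0.8 0.  0.6] 0.08528402711580313 0.0
```

Call:
step_arm --targets "1 -0.043 0.018 -0.062 0 0 0;1 -0.043 0.018 -0.062 0 0 0;1 -0.043 0.018 -0.062 0 0 0;1 -0.043 0.018 -0.062 0 0 0"

```text
clock: 4.08
eef_pos: [0.4699, 0.0456, 0.0133]
tool_rot: [0.169, 0.934, 0.058, -0.311]
ft_force: [0.5, -0.5, 0.6]
grip_width: 0.0849
grasp_force: 0.0
```

```bash
python3 -c "
from h import *
st(); b,_=snap('wrist','w3'); d,_=snap('side','d3')
cv2.imwrite('pics/g3.png',np.hstack([cv2.resize(b,(400,300)),cv2.resize(d[160:250,190:310],(400,300),interpolation=cv2.INTER_CUBIC)])[:,:,::-1])"
```

```text
4.0833 [0.4699 0.0456 0.0133] [-0.03   0.866  0.245  1.566  0.198  0.265] y [0.352 0.936 0.004] z [-0.56   0.214 -0.8  ] tilt 36.8 yawy 69.4 [ 0.5 -0.5  0.6] 0.0848561031829826 0.0
```

View pics/g3.png

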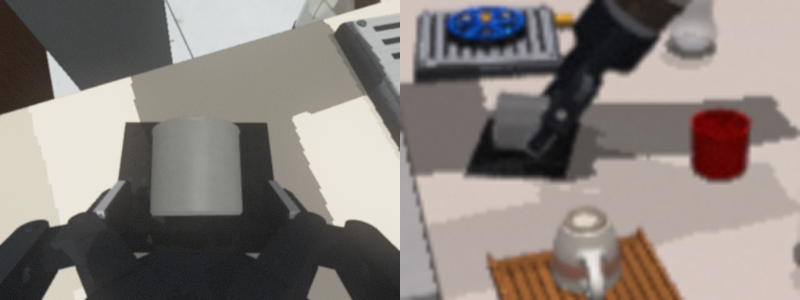

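The fingers straddle the cup evenly: cup centre x≈197, fingers at 115 and 283. I'll shift 5 mm back toward its centre and close.

Call:
step_arm --targets "1 -0.011 0.003 0 0 0 0;1 -0.011 0.003 0 0 0 0;-1 -0.011 0.003 0 0 0 0;-1 -0.011 0.003 0 0 0 0;-1 -0.011 0.003 0 0 0 0;-1 -0.011 0.003 0 0 0 0;-1 -0.011 0.003 0 0 0 0;-1 -0.011 0.003 0 0 0 0;-1 -0.011 0.003 0 0 0 0;-1 -0.011 0.003 0 0 0 0"

```text
clock: 5.02
eef_pos: [0.4624, 0.0479, 0.012]
tool_rot: [0.169, 0.933, 0.059, -0.312]
ft_force: [3.1, 1.9, 5.5]
grip_width: 0.0543
grasp_force: 63.1
```

Call:
step_arm --targets "-1 0 0 0 0 0 0;-1 0 0 0 0 0 0;-1 0 0 0.05 0 0 0;-1 0 0 0.15 0 0 0;-1 0 0 0.26 0 0 0;-1 0 0 0.26 0 0 0;-1 0 0 0.26 0 0 0"

```text
clock: 5.6
eef_pos: [0.4635, 0.0468, 0.1458]
tool_rot: [0.169, 0.934, 0.058, -0.309]
ft_force: [0.4, -1.0, -1.2]
grip_width: 0.0543
grasp_force: 63.6
```

```bash
python3 -c "
from h import *
st(); b,_=snap('wrist','w4'); d,_=snap('side','d4')
cv2.imwrite('pics/g4.png',np.hstack([cv2.resize(b,(400,300)),cv2.resize(d[130:250,190:350],(400,300),interpolation=cv2.INTER_CUBIC)])[:,:,::-1])"
```

```text
5.6 [0.4635 0.0468 0.1458] [-0.028  0.72   0.336  1.799  0.198  0.267] y [0.352 0.936 0.004] z [-0.557  0.213 -0.802] tilt 36.6 yawy 69.4 [ 0.4 -1.  -1.2] 0.05431685853551368 63.58790715225041
```

View pics/g4.png

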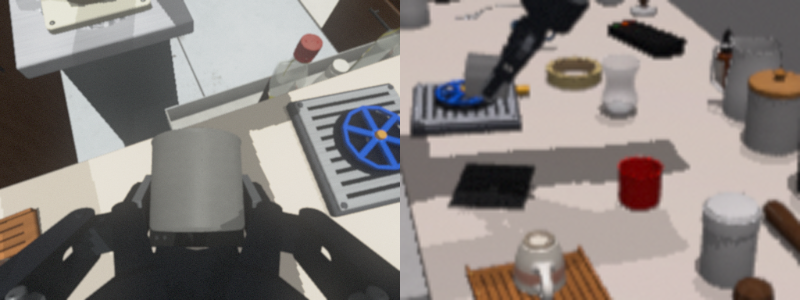

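The cup is held, with its axis in line with the gripper. I'll check its pitch in the hand numerically.

```bash
python3 - <<'E'
from h import *
o,M=st(); b,j=load('w4'); print(bot.grip_point_offset)
g=b.astype(int).mean(2)[:,246:258].mean(1); print([(v,int(g[v])) for v in range(150,336,3)])
u=np.array([.936,-.352,0]);n=np.array([.352,.936,0]);k=np.array([0,0,1.])
# nominal cup centre now: lifted with tool from (.4675,.0455,.032), TCP then (.4624,.0479,.012)
c0=np.array([.4675,.0455,.032])+o['eef_pos']-np.array([.4624,.0479,.012])
for da,dz,p in [(0,0,0),(0,0,5),(0,0,10),(0,0,-5),(0,.005,0),(.005,0,0)]:
    a=u*np.cos(np.radians(p))+k*np.sin(np.radians(p)); w=np.cross(a,n)*-1 if np.cross(a,n)[2]<0 else np.cross(a,n)
    c=c0+da*u+dz*k
    P=[toP(j,c+s*a+h*w) for s,h in[(-.026,.029),(.026,.029),(.026,-.029)]]
    L=[toP(j,c+s*a+.029*e*n+.006*w) for s in(-.026,.026) for e in(-1,1)]
    print(da,dz,p,'mouthtop,basetop,basebot v',[int(x[1]) for x in P],'sides u',[int(x[0]) for x in L])
for v in (200,230,260,280):
    r=b[v].astype(int).mean(1); print(v,[int(x) for x in r[170:340:4]])
E
```

```text
5.7 [0.4619 0.0468 0.1414] [-0.028  0.725  0.33   1.794  0.198  0.267] y [0.352 0.936 0.002] z [-0.562  0.213 -0.799] tilt 37.0 yawy 69.4 [-0.7  0.6 -1.4] 0.054336760531332316 63.579679895192385
0.0187
[(150, 193), (153, 193), (156, 183), (159, 145), (162, 134), (165, 144), (168, 143), (171, 138), (174, 138), (177, 139), (180, 139), (183, 140), (186, 140), (189, 141), (192, 141), (195, 140), (198, 141), (201, 140), (204, 140), (207, 141), (210, 140), (213, 141), (216, 142), (219, 142), (222, 142), (225, 141), (228, 142), (231, 143), (234, 142), (237, 141), (240, 142), (243, 141), (246, 141), (249, 142), (252, 141), (255, 141), (258, 141), (261, 141), (264, 141), (267, 142), (270, 143), (273, 141), (276, 142), (279, 142), (282, 142), (285, 142), (288, 140), (291, 128), (294, 121), (297, 70), (300, 43), (303, 42), (306, 41), (309, 40), (312, 38), (315, 50), (318, 96), (321, 40), (324, 38), (327, 37), (330, 37), (333, 37)]
0 0 0 mouthtop,basetop,basebot v [163, 290, 290] sides u [195, 309, 187, 317]
0 0 5 mouthtop,basetop,basebot v [160, 282, 295] sides u [196, 308, 186, 318]
0 0 10 mou
[... 461 characters left out ...]
 133, 130, 129, 130, 120, 116, 137, 137, 140, 140, 142, 207, 222, 220]
230 [223, 223, 222, 200, 106, 105, 101, 114, 116, 117, 121, 121, 123, 125, 130, 128, 129, 131, 136, 134, 142, 147, 147, 142, 142, 136, 135, 136, 134, 130, 129, 127, 128, 122, 114, 94, 106, 104, 136, 137, 138, 142, 138]
260 [60, 77, 116, 60, 54, 51, 99, 107, 111, 116, 115, 119, 122, 123, 127, 128, 125, 130, 133, 139, 141, 143, 143, 142, 136, 133, 134, 133, 131, 131, 133, 128, 122, 125, 114, 101, 49, 51, 68, 97, 63, 57, 56]
280 [49, 53, 45, 50, 44, 46, 100, 108, 111, 114, 119, 117, 122, 126, 123, 123, 128, 133, 136, 139, 142, 146, 145, 143, 140, 132, 130, 131, 128, 126, 130, 125, 108, 97, 97, 96, 44, 43, 47, 47, 44, 51, 55]
```

The pitch is within about 2° of nominal. Next I turn it -90° about the mat's y in two halves, high up and moving forward.

Call:
step_arm --targets "-1 0.05 0 0.12 0 0 0;-1 0.14 -0.008 0.12 -0.352 -0.936 0;-1 0.14 -0.008 0.12 -0.352 -0.936 0;-1 0.14 -0.008 0.12 -0.352 -0.936 0;-1 0.14 -0.008 0.12 -0.352 -0.936 0;-1 0.14 -0.008 0.12 -0.352 -0.936 0;-1 0.14 -0.008 0.12 -0.352 -0.936 0;-1 0.14 -0.008 0.12 -0.352 -0.936 0;-1 0.14 -0.008 0.12 -0.352 -0.936 0"

```text
clock: 6.45
eef_pos: [0.527, 0.0436, 0.1988]
tool_rot: [0.177, 0.982, -0.012, 0.066]
ft_force: [-0.7, 0.2, -0.6]
grip_width: 0.0547
grasp_force: 63.6
```

Call:
step_arm --targets "-1 0.14 -0.008 0 -0.352 -0.936 0;-1 0.14 -0.008 0 -0.352 -0.936 0;-1 0.14 -0.008 0 -0.352 -0.936 0;-1 0.14 -0.008 0 -0.352 -0.936 0;-1 0.14 -0.008 0 -0.352 -0.936 0;-1 0.14 -0.008 0 -0.352 -0.936 0;-1 0.14 -0.008 0 -0.352 -0.936 0;-1 0.14 -0.008 0 -0.352 -0.936 0;-1 0.14 -0.008 0 -0.352 -0.936 0"

```text
clock: 7.2
eef_pos: [0.6005, 0.0391, 0.1979]
tool_rot: [0.158, 0.883, -0.08, 0.435]
ft_force: [0.9, -0.1, -0.1]
grip_width: 0.0547
grasp_force: 63.6
```

```bash
python3 -c "
from h import *
st()"
```

```text
7.2 [0.6005 0.0391 0.1979] [ 0.319  0.096 -0.715 -0.032 -0.522  0.451] y [ 0.349  0.937 -0.004] z [ 0.743 -0.279 -0.608] tilt 52.5 yawy 69.6 [ 0.9 -0.1 -0.1] 0.05470229922524657 63.59499184938613
```

Call:
step_arm --targets "-1 0.006 -0.002 -0.336 0 -0.01 0;-1 0.006 -0.002 -0.336 0 -0.01 0;-1 0.006 -0.002 -0.336 0 -0.01 0;-1 0.006 -0.002 -0.336 0 -0.01 0;-1 0.006 -0.002 -0.336 0 -0.01 0;-1 0.006 -0.002 -0.336 0 -0.01 0;-1 0.006 -0.002 -0.336 0 -0.01 0"

```text
clock: 7.78
eef_pos: [0.6062, 0.0382, 0.032]
tool_rot: [0.16, 0.88, -0.079, 0.441]
ft_force: [1.2, -0.2, -1.3]
grip_width: 0.0546
grasp_force: 74.3
```

Call:
step_arm --targets "-1 0 0 -0.005 0 0 0;-1 0 0 -0.01 0 0 0;-1 0 0 -0.01 0 0 0"

```text
clock: 8.03
eef_pos: [0.6059, 0.0385, 0.0311]
tool_rot: [0.16, 0.878, -0.077, 0.444]
ft_force: [-1.2, -0.4, -0.1]
grip_width: 0.0545
grasp_force: 74.3
```

Call:
step_arm --targets "-1 0 0 -0.004 0 0 0;-1 0 0 -0.006 0 0 0;-1 0 0 -0.006 0 0 0"

```text
clock: 8.28
eef_pos: [0.6048, 0.0384, 0.0263]
tool_rot: [0.16, 0.879, -0.078, 0.442]
ft_force: [-0.4, -0.2, -1.1]
grip_width: 0.0543
grasp_force: 74.3
```

Call:
step_arm --targets "-1 0 0 -0.003 0 0 0;-1 0 0 -0.006 0 0 0;-1 0 0 -0.006 0 0 0"

```text
clock: 8.53
eef_pos: [0.6044, 0.0383, 0.0221]
tool_rot: [0.159, 0.879, -0.078, 0.442]
ft_force: [-0.2, 0.1, -1.1]
grip_width: 0.0543
grasp_force: 74.3
```

Call:
step_arm --targets "-1 0 0 -0.003 0 0 0;-1 0 0 -0.004 0 0 0;-1 0 0 -0.004 0 0 0"

```text
clock: 8.78
eef_pos: [0.6046, 0.0383, 0.0202]
tool_rot: [0.16, 0.879, -0.079, 0.442]
ft_force: [-0.7, 0.1, 0.3]
grip_width: 0.0545
grasp_force: 74.3
```

Call:
step_arm --targets "-1 0 0 -0.003 0 0 0;-1 0 0 -0.004 0 0 0;-1 0 0 -0.004 0 0 0"

```text
clock: 9.03
eef_pos: [0.6051, 0.0381, 0.0199]
tool_rot: [0.16, 0.878, -0.079, 0.443]
ft_force: [-5.0, 1.2, 9.6]
grip_width: 0.0544
grasp_force: 75.0
```

Call:
step_arm --targets "-1 0 0 -0.002 0 0 0;-1 0 0 -0.003 0 0 0;-1 0 0 -0.003 0 0 0"

```text
clock: 9.28
eef_pos: [0.6054, 0.038, 0.0198]
tool_rot: [0.16, 0.878, -0.079, 0.445]
ft_force: [-8.2, 2.5, 16.2]
grip_width: 0.0545
grasp_force: 75.7
```

Call:
step_arm --targets "-1 0 0 0.005 0 0 0;-1 0 0 0.005 0 0 0;0.8 0 0 0.005 0 0 0;0.8 0 0 0.005 0 0 0;0.8 0 0 0.005 0 0 0;0.8 0 0 0.005 0 0 0;0.8 0 0 0.005 0 0 0;0.8 0 0 0.005 0 0 0"

```text
clock: 9.95
eef_pos: [0.6046, 0.0382, 0.0192]
tool_rot: [0.159, 0.879, -0.079, 0.442]
ft_force: [0.6, 0.3, -0.6]
grip_width: 0.077
grasp_force: 0.0
```

Call:
step_arm --targets "0.8 -0.02 0.008 0.018 0 0 0;0.8 -0.06 0.023 0.05 0 0 0;0.8 -0.15 0.056 0.124 0 0 0;0.8 -0.22 0.083 0.18 0 0 0;0.8 -0.22 0.083 0.18 0 0 0;0.8 -0.22 0.083 0.18 0 0 0;0.8 -0.22 0.083 0.35 0 0 0;0.8 -0.22 0.083 0.35 0 0 0"

```text
clock: 10.62
eef_pos: [0.4922, 0.0789, 0.1875]
tool_rot: [0.157, 0.882, -0.082, 0.437]
ft_force: [2.0, 0.5, 0.1]
grip_width: 0.0767
grasp_force: 0.0
```

```bash
python3 - <<'E'
from h import *
st(); b,i=snap('wrist','w5'); d,j=snap('side','d5'); s,k=snap('scene','s5')
cv2.imwrite('pics/g5.png',np.hstack([cv2.resize(b,(400,300)),cv2.resize(d[130:250,190:350],(400,300),interpolation=cv2.INTER_CUBIC)])[:,:,::-1])
c=np.array([.5867,.045,.052])
for n,q in(('w',i),('d',j),('s',k)): print(n,toP(q,c),toP(q,c*[1,1,0]))
E
```

```text
10.6167 [0.4922 0.0789 0.1875] [ 0.554 -0.042 -0.872  0.064 -0.684  0.656] y [ 0.348  0.937 -0.008] z [ 0.745 -0.282 -0.604] tilt 52.8 yawy 69.6 [2.  0.5 0.1] 0.07673970540263014 0.0
w (np.float64(255.3127159822739), np.float64(125.8461924471269)) (np.float64(255.5370918890115), np.float64(86.13961181553951))
d (np.float64(261.4217790506974), np.float64(186.04250842925305)) (np.float64(261.44952009386645), np.float64(199.33106781751943))
s (np.float64(257.27044980459755), np.float64(189.8673704143205)) (np.float64(257.17357161810594), np.float64(200.94758679262677))
```

View pics/g5.png

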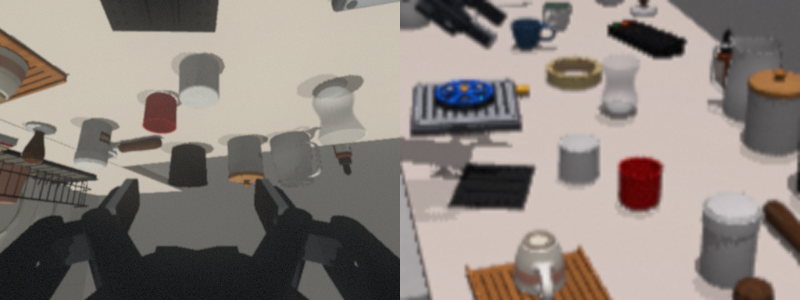

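The cup stands mouth-down on bare worktop at g5 (579,150), matching the prediction of (.587,.045). The red one and the rest are undisturbed. I'll retake it from straight above.

Call:
step_arm --targets "1 0.189 -0.068 0.04 0.352 0.936 0;1 0.189 -0.068 0.04 0.352 0.936 0;1 0.189 -0.068 0.04 0.352 0.936 0;1 0.189 -0.068 0.04 0.352 0.936 0;1 0.189 -0.068 0.04 0.352 0.936 0;1 0.189 -0.068 0.04 0.352 0.936 0;1 0.189 -0.068 0.04 0.352 0.936 0;1 0.189 -0.068 0.04 0.352 0.936 0"

```text
clock: 11.43
eef_pos: [0.5917, 0.0441, 0.2101]
tool_rot: [0.18, 0.981, -0.011, 0.071]
ft_force: [0.4, -0.1, 0.2]
grip_width: 0.0852
grasp_force: 0.0
```

```bash
cat >> h.py <<'E'
def turn(M,yaw,tgt=None,p=None):
    y=np.radians(yaw); Y=np.array([np.cos(y),np.sin(y),0]);Z=np.array([0,0,-1.]);T=np.c_[np.cross(Y,Z),Y,Z]
    print('turn units',(R.from_matrix(T@M.T).as_rotvec()/(np.pi/4)).round(3), 'shift',None if tgt is None else ((np.array(tgt)-p)/.5).round(4))
E
python3 -c "
from h import *
o,M=st(); turn(M,30,[.5867,.045,.12],o['eef_pos'])"
```

```text
11.4333 [0.5917 0.0441 0.2101] [ 0.106  0.333  0.066  1.174 -0.062  0.466] y [0.355 0.935 0.003] z [ 0.134 -0.048 -0.99 ] tilt 8.2 yawy 69.2 [ 0.4 -0.1  0.2] 0.08522520311566965 0.0
turn units [ 0.118  0.144 -0.869] shift [-0.01    0.0017 -0.1802]
```

Call:
step_arm --targets "1 -0.01 0.002 -0.15 0.118 0.144 -0.869;1 -0.01 0.002 -0.15 0.118 0.144 -0.869;1 -0.01 0.002 -0.15 0.118 0.144 -0.869;1 -0.01 0.002 -0.15 0.118 0.144 -0.869;1 -0.01 0.002 -0.15 0.118 0.144 -0.869;1 -0.01 0.002 -0.15 0.118 0.144 -0.869;1 -0.01 0.002 -0.15 0.118 0.144 -0.869;1 -0.01 0.002 -0.15 0.118 0.144 -0.869"

```text
clock: 12.1
eef_pos: [0.5833, 0.0468, 0.1361]
tool_rot: [0.498, 0.867, -0.0, 0.001]
ft_force: [0.1, -0.0, -0.8]
grip_width: 0.0853
grasp_force: 0.0
```

```bash
python3 -c "
from h import *
o,M=st(); turn(M,30,[.5867,.045,.016],o['eef_pos'])"
```

```text
12.1 [0.5833 0.0468 0.1361] [ 0.081  0.461  0.071  1.179 -0.002  1.123] y [0.863 0.504 0.   ] z [ 0.001 -0.002 -1.   ] tilt 0.1 yawy 30.3 [ 0.1 -0.  -0.8] 0.08528148567858526 0.0
turn units [ 0.002  0.002 -0.006] shift [ 0.0069 -0.0036 -0.2402]
```

Call:
step_arm --targets "1 0.007 -0.004 -0.06 0 0 0;1 0.007 -0.004 -0.12 0 0 0;1 0.007 -0.004 -0.18 0 0 0;1 0.007 -0.004 -0.238 0 0 0;1 0.007 -0.004 -0.238 0 0 0;1 0.007 -0.004 -0.238 0 0 0"

```text
clock: 12.6
eef_pos: [0.5852, 0.0449, 0.017]
tool_rot: [0.498, 0.867, -0.001, -0.0]
ft_force: [-0.3, 0.2, 0.8]
grip_width: 0.0854
grasp_force: 0.0
```

Call:
step_arm --targets "-1 0 0 0 0 0 0;-1 0 0 0 0 0 0;-1 0 0 0 0 0 0;-1 0 0 0 0 0 0;-1 0 0 0 0 0 0;-1 0 0 0 0 0 0;-1 0 0 0 0 0 0;-1 0 0 0 0 0 0;-1 0 0 0 0 0 0"

```text
clock: 13.35
eef_pos: [0.59, 0.045, 0.0218]
tool_rot: [0.499, 0.867, 0.002, 0.004]
ft_force: [-0.3, 0.5, 6.3]
grip_width: 0.0539
grasp_force: 63.4
```

```bash
python3 -c "
from h import *
o,M=st()"
```

```text
13.35 [0.59   0.045  0.0218] [ 7.700e-02  5.780e-01 -6.100e-02  9.230e-01 -1.000e-03  1.121e+00] y [0.864 0.503 0.007] z [ 0.008 -0.001 -1.   ] tilt 0.5 yawy 30.2 [-0.3  0.5  6.3] 0.053881701368200155 63.37636588479654
```

Call:
step_arm --targets "-1 0 0 0.08 0 0 0;-1 0 0 0.16 0 0 0;-1 0 0 0.24 0 0 0;-1 -0.241 0.505 0.24 0 0 0;-1 -0.241 0.505 0.24 0 0 0;-1 -0.241 0.505 0.24 0 0 0;-1 -0.241 0.505 0.24 0 0 0;-1 -0.241 0.505 0.24 0 0 0;-1 -0.241 0.505 0.24 0 0 0;-1 -0.241 0.505 0.24 0 0 0"

```text
clock: 14.18
eef_pos: [0.4657, 0.3004, 0.14]
tool_rot: [0.498, 0.867, 0.001, 0.002]
ft_force: [0.1, -0.8, -0.3]
grip_width: 0.0539
grasp_force: 64.0
```

Call:
step_arm --targets "-1 0 0 0 0 0 0;-1 0 0 0 0 0 0;-1 0 0 0 0 0 0"

```text
clock: 14.43
eef_pos: [0.4673, 0.2973, 0.1394]
tool_rot: [0.498, 0.867, 0.0, 0.002]
ft_force: [0.0, -0.5, -0.6]
grip_width: 0.0538
grasp_force: 64.0
```

```bash
python3 - <<'E'
from h import *
o,M=st(); turn(M,30,[.4695,.2974,.075],o['eef_pos'])
d,j=snap('side','d6'); s,k=snap('scene','s6'); w,q=snap('wrist','w6')
print(toP(j,o['eef_pos']),toP(k,o['eef_pos']),toP(q,o['eef_pos']))
for i in (j,k): print(toP(i,[.4695,.2974,.044]))
E
```

```text
14.4333 [0.4673 0.2973 0.1394] [ 0.568  0.399 -0.017  1.152 -0.003  1.612] y [0.864 0.503 0.003] z [ 0.004 -0.001 -1.   ] tilt 0.2 yawy 30.2 [ 0.  -0.5 -0.6] 0.05377583968034597 63.952934047210874
turn units [ 0.001  0.005 -0.004] shift [ 0.0044  0.0002 -0.1288]
(np.float64(213.51196697399814), np.float64(141.25028370821292)) (np.float64(181.9511474175023), np.float64(165.05492273872193)) (np.float64(252.12937364113301), np.float64(230.75273749529399))
(np.float64(215.6385290467996), np.float64(164.11146919093))
(np.float64(184.59313667097376), np.float64(185.96820478848497))
```

Call:
step_arm --targets "-1 0.004 0 -0.07 0 0 0;-1 0.004 0 -0.13 0 0 0;-1 0.004 0 -0.145 0 0 0;-1 0.004 0 -0.145 0 0 0;-1 0.004 0 -0.145 0 0 0"

```text
clock: 15.0
eef_pos: [0.4696, 0.2967, 0.0666]
tool_rot: [0.499, 0.866, -0.0, 0.001]
ft_force: [1.4, 0.3, -0.7]
grip_width: 0.0542
grasp_force: 63.9
```

Call:
step_arm --targets "-1 0 0 -0.008 0 0 0;-1 0 0 -0.016 0 0 0;-1 0 0 -0.024 0 0 0;-1 0 0 -0.024 0 0 0"

```text
clock: 15.33
eef_pos: [0.4708, 0.2982, 0.0556]
tool_rot: [0.499, 0.867, 0.002, 0.003]
ft_force: [2.3, -0.3, 5.5]
grip_width: 0.0536
grasp_force: 64.7
```

Call:
step_arm --targets "-1 -0.001 0 -0.008 0 0 0;-1 -0.001 0 -0.016 0 0 0;-1 -0.001 0 -0.016 0 0 0;-1 -0.001 0 -0.016 0 0 0"

```text
clock: 15.67
eef_pos: [0.4708, 0.2982, 0.0496]
tool_rot: [0.499, 0.867, 0.003, 0.003]
ft_force: [0.2, -2.5, 12.6]
grip_width: 0.054
grasp_force: 65.6
```

Call:
step_arm --targets "-1 0 0 -0.006 0 0 0;-1 0 0 -0.012 0 0 0;-1 0 0 -0.012 0 0 0;-1 0 0 -0.012 0 0 0"

```text
clock: 16.0
eef_pos: [0.471, 0.2983, 0.0489]
tool_rot: [0.499, 0.867, 0.004, 0.004]
ft_force: [-9.4, -8.4, 45.6]
grip_width: 0.054
grasp_force: 69.6
```

Call:
step_arm --targets "-1 0 0 0.003 0 0 0;-1 0 0 0.003 0 0 0;-1 0 0 0.003 0 0 0;-1 0 0 0.003 0 0 0;-1 0 0 0.003 0 0 0;-1 0 0 0.003 0 0 0"

```text
clock: 16.5
eef_pos: [0.471, 0.2983, 0.0491]
tool_rot: [0.499, 0.867, 0.004, 0.004]
ft_force: [-7.1, -6.9, 36.8]
grip_width: 0.0536
grasp_force: 68.5
```

Call:
step_arm --targets "-1 0 0 0 0 0 0;-1 0 0 0 0 0 0;-1 0 0 0 0 0 0;-1 0 0 0 0 0 0;-1 0 0 0 0 0 0;-1 0 0 0 0 0 0;-1 0 0 0 0 0 0;-1 0 0 0 0 0 0;-1 0 0 0 0 0 0;-1 0 0 0 0 0 0"

```text
clock: 17.33
eef_pos: [0.471, 0.2983, 0.0491]
tool_rot: [0.499, 0.867, 0.004, 0.004]
ft_force: [-7.5, -7.2, 36.8]
grip_width: 0.054
grasp_force: 68.5
```

Call:
step_arm --targets "-1 0 0 0 0 0 0;-1 0 0 0 0 0 0;-1 0 0 0 0 0 0;-1 0 0 0 0 0 0;-1 0 0 0 0 0 0;-1 0 0 0 0 0 0;-1 0 0 0 0 0 0;-1 0 0 0 0 0 0;-1 0 0 0 0 0 0;-1 0 0 0 0 0 0"

```text
clock: 18.17
eef_pos: [0.471, 0.2983, 0.0491]
tool_rot: [0.499, 0.867, 0.004, 0.004]
ft_force: [-6.2, -6.7, 37.5]
grip_width: 0.0538
grasp_force: 68.5
```

```bash
python3 -c "
from h import *
st(); snap('side','d7'); snap('scene','s7')"
```

```text
18.1667 [0.471  0.2983 0.0491] [ 0.566  0.488 -0.136  0.936 -0.003  1.611] y [0.865 0.502 0.01 ] z [ 0.01   0.002 -1.   ] tilt 0.6 yawy 30.2 [-6.2 -6.7 37.5] 0.053797922419465904 68.52672635880026
```

Call:
step_arm --targets "-1 0 0 0 0 0 0;-1 0 0 0 0 0 0;-1 0 0 0 0 0 0;-1 0 0 0 0 0 0;-1 0 0 0 0 0 0;-1 0 0 0 0 0 0;-1 0 0 0 0 0 0;-1 0 0 0 0 0 0;-1 0 0 0 0 0 0;-1 0 0 0 0 0 0"

```text
clock: 19.1
eef_pos: [0.471, 0.2983, 0.0491]
tool_rot: [0.499, 0.867, 0.003, 0.004]
ft_force: [-7.7, -7.5, 36.2]
grip_width: 0.0538
grasp_force: 68.5
```

Held fully down for over 2.5 s. The force hit a hard stop and the height matches the bottom. Now I lift and go over to the tray.

Call:
step_arm --targets "-1 0 0 0.06 0 0 0;-1 0 0 0.14 0 0 0;-1 0 0 0.22 0 0 0;-1 0 0 0.3 0 0 0;-1 -0.02 -0.7 0.42 0 0 -0.67;-1 -0.02 -0.7 0.42 0 0 -0.67;-1 -0.02 -0.7 0.42 0 0 -0.67;-1 -0.02 -0.7 0.42 0 0 -0.67;-1 -0.02 -0.7 0.42 0 0 -0.67;-1 -0.02 -0.7 0.42 0 0 -0.67"

```text
clock: 19.93
eef_pos: [0.4607, 0.0494, 0.2344]
tool_rot: [0.707, 0.707, -0.0, 0.001]
ft_force: [0.1, -0.7, -0.7]
grip_width: 0.0541
grasp_force: 63.9
```

Call:
step_arm --targets "-1 -0.02 -0.64 0 0 0 0;-1 -0.02 -0.64 0 0 0 0;-1 -0.02 -0.64 0 0 0 0;-1 -0.02 -0.64 0 0 0 0;-1 -0.02 -0.64 0 0 0 0;-1 -0.02 -0.64 0 0 0 0;-1 -0.02 -0.64 0 0 0 0;-1 -0.02 -0.64 0 0 0 0;-1 -0.02 -0.64 0 0 0 0;-1 -0.02 -0.64 0 0 0 0"

```text
clock: 20.77
eef_pos: [0.4508, -0.2701, 0.2334]
tool_rot: [0.708, 0.706, -0.0, 0.001]
ft_force: [0.5, 0.6, -2.2]
grip_width: 0.0539
grasp_force: 64.0
```

```bash
python3 - <<'E'
from h import *
st(); b,i=snap('wrist','w8')
s,k=load('s0')
cv2.imwrite('pics/g8.png',np.hstack([b[:,60:460],cv2.resize(s[218:282,275:375],(400,256),interpolation=cv2.INTER_CUBIC)[:384] if 0 else cv2.copyMakeBorder(cv2.resize(s[218:282,275:375],(400,256),interpolation=cv2.INTER_CUBIC),0,128,0,0,cv2.BORDER_CONSTANT)])[:,:,::-1])
E
```

```text
20.7667 [ 0.4508 -0.2701  0.2334] [-5.390e-01  2.900e-01  7.600e-02  1.356e+00 -1.000e-03  1.034e+00] y [ 1.    -0.003  0.001] z [ 0.001 -0.001 -1.   ] tilt 0.1 yawy -0.2 [ 0.5  0.6 -2.2] 0.05390823310465529 63.95218160346303
```

View pics/g8.png

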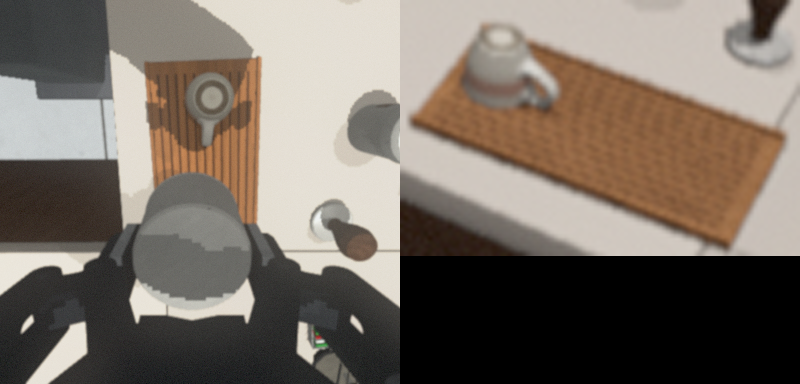

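g8 shows the tray's +y corners at (146,63) and (261,56) and its right edge running down to (257,222), with the mug handle pointing to -y, ending at (207,145). In the scene crop the tray corners are at (413,122), (485,25), (783,135) and (727,243).

```bash
python3 - <<'E'
from h import *
b,i=load('w8'); s,k=load('s0')
for u,v in [(206,63),(321,56),(213,190),(317,222)]: print('w',toW(i,u,v,.014).round(4))
print('handle tip',toW(i,267,145,.03).round(4),'mug',toW(i,271,97,.056).round(4))
S=[toW(k,275+x/4,218+y/4,.010) for x,y in[(13,122),(85,25),(383,135),(327,243)]]
print(np.round(S,4)); m=np.mean(S,0); print('mid',m)
e=np.array(toW(i,206,63,.014)+toW(i,321,56,.014))/2
dx=toW(i,321,56,.014)-toW(i,206,63,.014); a=np.arctan2(dx[1],dx[0]); print('wid',np.linalg.norm(dx),'yaw',np.degrees(a))
R1=toW(i,317,222,.014)-toW(i,321,56,.014);print('edge yaw',np.degrees(np.arctan2(R1[1],R1[0]))+90)
for A in (a,np.arctan2(R1[1],R1[0])+np.pi/2):
  ty=np.array([-np.sin(A),np.cos(A),0]); print('center',e-.14*ty,'spot',e-.205*ty)
E
```

```text
w [ 0.3981 -0.1552  0.014 ]
w [ 0.5342 -0.1481  0.014 ]
w [ 0.3998 -0.313   0.014 ]
w [ 0.5423 -0.3601  0.014 ]
handle tip [ 0.4708 -0.2505  0.03  ] mug [ 0.4731 -0.1949  0.056 ]
[[ 0.3923 -0.1578  0.01  ]
 [ 0.5338 -0.1503  0.01  ]
 [ 0.5409 -0.4231  0.01  ]
 [ 0.4039 -0.4282  0.01  ]]
mid [ 0.46772473 -0.28984914  0.01      ]
wid 0.13623932540888048 yaw 2.999051757713223
edge yaw 2.208598185335262
center [ 0.47345269 -0.29143312  0.014     ] spot [ 0.47685345 -0.3563441   0.014     ]
center [ 0.47152325 -0.29152087  0.014     ] spot [ 0.47402821 -0.35647258  0.014     ]
```

Call:
step_arm --targets "-1 0.042 -0.171 0 0 0 0.05;-1 0.042 -0.171 0 0 0 0.05;-1 0.042 -0.171 0 0 0 0.05;-1 0.042 -0.171 -0.08 0 0 0.05;-1 0.042 -0.171 -0.16 0 0 0.05;-1 0.042 -0.171 -0.24 0 0 0.05;-1 0.042 -0.171 -0.31 0 0 0.05;-1 0.042 -0.171 -0.37 0 0 0.05;-1 0.042 -0.171 -0.37 0 0 0.05;-1 0.042 -0.171 -0.37 0 0 0.05"

```text
clock: 21.65
eef_pos: [0.4717, -0.3519, 0.0477]
tool_rot: [0.692, 0.722, -0.0, -0.001]
ft_force: [0.4, 0.0, -0.9]
grip_width: 0.0534
grasp_force: 64.0
```

Call:
step_arm --targets "-1 0 0 -0.01 0 0 0;-1 0 0 -0.02 0 0 0;-1 0 0 -0.02 0 0 0;-1 0 0 -0.02 0 0 0"

```text
clock: 21.98
eef_pos: [0.4734, -0.3549, 0.0404]
tool_rot: [0.693, 0.721, -0.0, 0.003]
ft_force: [-0.2, -1.0, -1.7]
grip_width: 0.0542
grasp_force: 64.0
```

```bash
python3 -c "
from h import *
o,M=st(); turn(M,2.3,[.472,-.3557,.030],o['eef_pos'])"
```

```text
21.9833 [ 0.4734 -0.3549  0.0404] [-0.643  0.559 -0.039  0.968 -0.001  0.888] y [0.999 0.04  0.003] z [ 0.004 -0.004 -1.   ] tilt 0.3 yawy 2.3 [-0.2 -1.  -1.7] 0.054216483755848255 63.95565493570757
turn units [0.005 0.005 0.001] shift [-0.0028 -0.0015 -0.0208]
```

Call:
step_arm --targets "-1 -0.003 -0.001 -0.006 0 0 0;-1 -0.003 -0.001 -0.014 0 0 0;-1 -0.003 -0.001 -0.014 0 0 0;-1 -0.003 -0.001 -0.014 0 0 0"

```text
clock: 22.32
eef_pos: [0.4707, -0.3549, 0.0317]
tool_rot: [0.693, 0.721, -0.0, 0.001]
ft_force: [0.0, -0.3, -1.0]
grip_width: 0.054
grasp_force: 63.9
```

Call:
step_arm --targets "-1 0 0 -0.004 0 0 0;-1 0 0 -0.006 0 0 0;-1 0 0 -0.006 0 0 0"

```text
clock: 22.57
eef_pos: [0.4713, -0.3553, 0.0299]
tool_rot: [0.693, 0.721, -0.0, 0.002]
ft_force: [-0.5, 1.1, 3.8]
grip_width: 0.0537
grasp_force: 64.5
```

Call:
step_arm --targets "-1 0 0 -0.003 0 0 0;-1 0 0 -0.005 0 0 0;-1 0 0 -0.005 0 0 0"

```text
clock: 22.82
eef_pos: [0.4713, -0.3553, 0.0297]
tool_rot: [0.693, 0.721, -0.0, 0.002]
ft_force: [-6.1, 3.6, 16.7]
grip_width: 0.0538
grasp_force: 66.1
```

Call:
step_arm --targets "-1 0 0 0.005 0 0 0;-1 0 0 0.005 0 0 0;1 0 0 0.005 0 0 0;1 0 0 0.005 0 0 0;1 0 0 0.005 0 0 0;1 0 0 0.005 0 0 0;1 0 0 0.005 0 0 0;1 0 0 0.005 0 0 0;1 0 0 0.005 0 0 0;1 0 0 0.005 0 0 0"

```text
clock: 23.65
eef_pos: [0.471, -0.355, 0.0289]
tool_rot: [0.693, 0.721, -0.0, 0.001]
ft_force: [-0.0, 0.6, -0.1]
grip_width: 0.0853
grasp_force: 0.0
```

Call:
step_arm --targets "1 0 0 0.03 0 0 0;1 0 0 0.08 0 0 0;1 0 0 0.14 0 0 0;1 0 0 0.2 0 0 0;1 0 0 0.28 0 0 0;1 0 0 0.36 0 0 0;1 0 0.1 0.4 0 0 0;1 0 0.1 0.4 0 0 0;1 0 0.1 0.4 0 0 0;1 0 0.1 0.4 0 0 0"

```text
clock: 24.48
eef_pos: [0.471, -0.3045, 0.2289]
tool_rot: [0.692, 0.721, -0.0, 0.002]
ft_force: [0.1, -1.3, -1.0]
grip_width: 0.0852
grasp_force: 0.0
```

```bash
python3 - <<'E'
from h import *
st(); b,i=snap('wrist','w9'); d,j=snap('side','d9'); s,k=snap('scene','s9')
# compare others with the first pictures; find the cup in the side view by difference
for n,A,B,q in(('side',load('d0')[0],d,j),('scene',load('s0')[0],s,k)):
    m=(np.abs(A.astype(int)-B).max(2)>35).astype(np.uint8)
    c,l,t,z=cv2.connectedComponentsWithStats(m)
    print(n,[(t[r].tolist(),z[r].round(0).tolist()) for r in range(1,c) if t[r,4]>25])
    print(' pred cup top/mid/foot',[np.round(toP(q,[.472,-.355,h]),1).tolist() for h in(.06,.034,.008)])
print('wrist pred top',toP(i,[.472,-.355,.06]))
g=b.astype(int).mean(2);sat=(b.max(2).astype(int)-b.min(2)); m=((sat<25)).astype(np.uint8)
u,v=map(int,toP(i,[.472,-.355,.06])); c,l,t,z=cv2.connectedComponentsWithStats(m); r=l[v,u]; print('blob',r,t[r],z[r])
if r:
  (x,y),rad=cv2.minEnclosingCircle(np.argwhere(l==r)[:,::-1].astype(np.float32)); print(x,y,rad,toW(i,x,y,.034))
E
```

```text
24.4833 [ 0.471  -0.3045  0.2289] [-0.573  0.361  0.165  1.372 -0.002  0.957] y [0.999 0.041 0.001] z [ 0.002 -0.003 -1.   ] tilt 0.2 yawy 2.4 [ 0.1 -1.3 -1. ] 0.08521877756209727 0.0
side [([0, 0, 41, 135, 3239], [16.0, 73.0]), ([62, 0, 15, 38, 352], [68.0, 16.0]), ([72, 0, 28, 42, 539], [84.0, 22.0]), ([233, 0, 19, 4, 58], [242.0, 1.0]), ([226, 8, 10, 64, 98], [229.0, 44.0]), ([120, 14, 7, 21, 80], [123.0, 26.0]), ([96, 19, 16, 18, 229], [104.0, 28.0]), ([270, 29, 9, 35, 227], [274.0, 46.0]), ([251, 38, 8, 7, 46], [255.0, 41.0]), ([117, 43, 5, 7, 29], [119.0, 46.0]), ([57, 53, 76, 78, 2783], [98.0, 94.0]), ([0, 73, 9, 6, 45], [4.0, 76.0]), ([231, 74, 11, 15, 118], [237.0, 81.0]), ([220, 89, 68, 95, 3096], [252.0, 136.0]), ([57, 132, 53, 43, 1199], [86.0, 149.0]), ([0, 140, 12, 20, 188], [6.0, 149.0]), ([17, 140, 6, 10, 33], [20.0, 145.0]), ([0, 145, 55, 45, 1254], [26.0, 166.0]), ([229, 180, 9, 9, 51], [233.0, 184.0]), ([218, 190, 18, 14, 143], [227.0, 199.0]), ([95, 202, 37, 31, 726], [116.0, 216.0]), ([16, 217, 38, 41, 523], [35.0, 236.0]), ([196, 220, 83, 67, 2234], [242.0, 249.
[... 887 characters left out ...]
[126, 247, 10, 9, 45], [131.0, 251.0]), ([86, 250, 56, 95, 2290], [117.0, 302.0]), ([141, 257, 35, 28, 744], [158.0, 270.0]), ([179, 272, 23, 17, 215], [188.0, 281.0]), ([143, 284, 18, 4, 27], [151.0, 286.0]), ([126, 289, 7, 9, 33], [129.0, 293.0]), ([141, 324, 12, 5, 39], [146.0, 326.0]), ([139, 339, 10, 11, 41], [144.0, 344.0]), ([122, 343, 15, 12, 51], [129.0, 348.0]), ([136, 350, 18, 14, 76], [145.0, 356.0])]
 pred cup top/mid/foot [[345.2, 245.1], [344.2, 251.1], [343.2, 256.9]]
wrist pred top (np.float64(249.86108563387904), np.float64(208.41519342803323))
blob 49 [ 227  174   47   56 2049] [249.96681308 201.85944363]
250.0 201.5 27.681320190429688 [ 0.47207668 -0.35561095  0.034     ]
```

The scene blob at (343,252) and the wrist fit at (.472,-.356) both put the cup upright on the tray spot. The gripper is clear, so I'm handing in.

```bash
python3 -c "
from h import *
print(bot.job_done())"
```

```text
the job is handed in; nothing more can be done
None
```

I turned the cup over onto the bare worktop and let go, retook it, held it on the fully pressed star for about 3 s, stood it mouth-down on the tray's empty half and handed the job in at about 24.5 s. The final placing was checked only by image measurements.

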